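# Press open the touch-latch graver case

### The arm

A 6-joint arm with a two-finger parallel gripper is mounted at the origin on the work surface. World frame = base frame: x ahead of the robot, y to its left, z up, the work surface at z = 0. Lengths are in m, angles in rad, forces in N, time in s.
With the tool pointing down it reaches from about 0.25 to 0.725 m from the base axis. Payload 4 kg.
Tool frame: the origin (TCP) lies midway between the tips of the shut fingers; the grasp point (between the pads) lies 19 mm behind it (bot.grip_point_offset is the distance from the TCP to the grasp point, in m); z points along the fingers, y is the line along which they close (so a half turn about z gives the same grasp; the last joint's range is limited). The gripper opens to 85 mm and grips with 20 to 120 N. Pads are 22 mm wide; open, the fingers measure 114 mm over their backs; the gripper's body (76 mm by 85 mm) begins 54 mm behind the grasp point. The pads swing forward as they close: fully open they stand 13 mm farther back than shut.
Start: joints at [-1.219, 0.241, 0.005, 1.335, 0, 1.571], TCP at [0.172, -0.469, 0.231] pointing down, gripper open.
Joint ranges: [-2.72, 2.72], [-1.05, 1.87], [-1.09, 1.28], [-1.99, 2.15], [-1.42, 1.44], [-3.14, 3.14]. Speed limits (rad/s): [2.79, 2.79, 3.14, 3.14, 3.14, 3.14].

### API

Orientations are given as a unit quaternion [x, y, z, w].
In Python, from workcell import bot gives the robot as it stands.
- The arm moves only by the tool step_arm, never from a script. Its argument "targets" is text: rows parted by semicolons, each of 7 numbers parted by spaces: the opening, from -1 (shut) to 1 (fully open), so that 0 is half open, then the shift along the world's x, y, z normalised to -1 to 1, where 1 is 0.5 m, then the turn, a rotation vector about the world's x, y, z normalised to -1 to 1, where 1 is pi/4 rad. In form: gripper x y z wx wy wz; .... A call has 1 to 10 rows; each row is the pose to reach, as a shift and turn from the pose commanded when the call began; what a row does not reach only later rows make up. A row lasts 1/12 s, in which the tool goes at most 41.7 mm and 7.16 degrees, less where a joint would pass 70% of its speed; a pose out of reach is approached as far as the arm can. A call with a number of a shift or a turn outside -1 to 1 is refused whole. A call with a gripper value outside its range is refused whole. The fingers move at their own pace and stop on an object; the grip force is fixed at half the most. Time passes only in rows, so rows that repeat a pose let the fingers close. It gives the time, the measured TCP pose, the force, the opening and the grip force at its end, in the units of the state.
- bot.get_obs(): the state, without advancing time (a new reading comes with each control period).
- bot.camera(name): name is "side" or "top" or "wrist"; returns the picture (420x560x3 uint8, red, green, blue); there is no depth.
- bot.camera_info(name): a dict with "vertical_fov" (degrees; the focal length in pixels is half the picture's height over the tangent of half this angle, whatever the lens; pixels are square), "cx", "cy" (the principal point, pixels), "pose" (4x4, takes a point from camera to world coordinates). Camera axes: x right, y up, looking along -z (the intrinsics and any distortion apply to the point x, -y, -z); pixel columns grow to the right and rows downward; lengths in m; the calibration is good to about 2 mm. A picture is of the moment at which its call begins: read the wrist's pose just before it. camera_info takes no time and is no camera call; for the wrist camera it gives the pose at the moment of the call.
- bot.job_done(): hands the job in; it is judged then, once.
The state is a dict: "clock": time; "joint_pos": joint angles; "joint_vel": joint speeds; "tau": joint torques, N m; "eef_pos": TCP position; "tool_rot": TCP orientation; "ft_force": force on the tool from outside, world axes, zero at the start; "ft_torque": the same for the moment, N m; "grip_width": finger opening in m; "grasp_force": force on a finger pad.
Only numpy, scipy, OpenCV 4.12 (cv2) and the standard library are available. Lean on these libraries where they do the work, as an engineer would, in place of code of your own. Each camera call takes 0.05 s, during which the arm holds its last target. There are 200 camera calls.

### The job

Open the graver case with the green lid, using only the fingertips or the outside of the fingers. First slide the small round tin off the green lid onto the wooden deck of the same case, then press the lid down at its brass mark until the touch latch lets go, and back off so that the spring lifts the lid and leaves it standing ajar. Do not pick anything up, keep the blue lid shut, leave the tin standing on the deck and the other things where they are.

Things in the scene. Friction and masses are not known exactly. Their poses are not given: they have to be found in the camera images.
- green_case: Fixed wooden bench case, 160 (x) x 240 (y) x 70 mm high. Origin: centre of underside, on the bench; x points away from the robot to the hinge side, y left, z up. Its right part, y -112 to +18, is a flush green lid, top at 70 mm; its left part, y +18 to +120, is a fixed wooden deck, top at 69 mm. Stands left or right of the blue case, turned by up to 14 degrees.
- blue_case: Fixed wooden bench case, 160 (x) x 240 (y) x 70 mm high. Origin: centre of underside, on the bench; x points away from the robot to the hinge side, y left, z up. Its right part, y -112 to +18, is a flush blue lid, top at 70 mm; its left part, y +18 to +120, is a fixed wooden deck, top at 69 mm. Twin of the green one; works alike, must stay shut.
- green_lid_mark (a point): Centre of the flush round brass push mark (22 mm across) on top of the green lid near its front edge. Lid shut: at x -48, y -47, z 70 mm in the frame of the case. It is 120 mm in front of the hinge (hinge along y at x +72 mm, z 70 mm). It moves with the lid.
- green_lid (a joint): Lid hinge (rad): 0 shut and latched, positive open (front edge up), negative pressed in, hard stop at -0.05 (6 mm down at the mark). The latch lets go at about -0.025, the stop is safe to reach; this takes about 4 to 5 N at the mark. As the finger backs off, a spring lifts the lid to about 0.5 (front edge 65 mm up), where it stays. Pressed too little it stays slightly low: press again, deeper.
- blue_lid (a joint): Lid hinge of the blue case (rad): 0 shut; same behaviour.
- tin: Loose round aluminium tin with a red band, 56 mm across, 30 mm high, about 0.12 kg, standing upright near the middle of the green lid. Origin: centre of its underside; z up. To be slid to the left (+y of the case), upright, 90 to 140 mm. On the deck: centre at y +46 to +115 mm in the frame of the case.
- ball_vise: Engraver's steel ball vise on a round wooden foot, 104 mm across, 104 mm high, 2.5 kg, loose. Origin: centre of its underside. Bystander.
- jar: Amber glass jar with black cap, 64 mm across, 75 mm high, loose. Origin: centre of its underside. Bystander.
- mug: White mug, 80 mm across, 90 mm high, loose. Origin: centre of its underside. Bystander.
- bushing: Brass bushing standing on end on the deck of the blue case, 48 mm across, 30 mm high, loose. Origin: centre of its underside. Bystander.
- graver: Engraving tool with a dark wooden handle, 150 mm long, lying on the bench along its own x, loose. Bystander.
There are look-alikes about, which are no part of the job. Of the things shaped like the tin, the aluminium one is meant.

How it is judged:
On the way, in this order (a step that is already met when the one before it is completed fails the run):
1. the tin has been slid off the green lid onto the deck of the green case while the lid is still shut (y of tin in the frame of green_case between 0.04 and 0.118 m and x of tin in the frame of green_case between -0.08 and 0.08 m and z of tin in the frame of green_case between 0.063 and 0.075 m and value of joint green_lid below 0.05 rad), for 0.1 s.
2. the green lid is pressed down past its catch (y of tin in the frame of green_case between 0.04 and 0.118 m and x of tin in the frame of green_case between -0.08 and 0.08 m and z of tin in the frame of green_case between 0.063 and 0.075 m and value of joint green_lid below -0.015 rad).
3. the spring has lifted the green lid ajar (value of joint green_lid above 0.4 rad), for 0.2 s.
At the end, for the whole second after the job is handed in: The green lid stands still and ajar at 0.4 to 0.7 rad; the tin rests upright on the deck of the green case, its centre 40 to 118 mm left of the middle of the case; the blue lid is shut (within 0.03 rad) (value of joint green_lid between 0.4 and 0.7 rad and velocity of joint green_lid between -0.05 and 0.05 rad/s and y of tin in the frame of green_case between 0.04 and 0.118 m and x of tin in the frame of green_case between -0.08 and 0.08 m and z of tin in the frame of green_case between 0.063 and 0.075 m and angle between tin's own z axis and vertical below 0.1 rad and linear speed of tin below 0.01 m/s and value of joint blue_lid between -0.02 and 0.03 rad); the robot touches nothing.
It fails at once if the tin is lifted or tipped, or falls off the case (height (world z) of tin above 0.085 m or height (world z) of tin below 0.055 m or angle between tin's own z axis and vertical above 0.5 rad).
It fails at once if the blue lid is opened or pressed to release (value of joint blue_lid above 0.05 rad or value of joint blue_lid below -0.025 rad).
It fails at once if the ball vise, jar, mug, brass bushing, graver: one of them is moved more than 30 mm (distance of any of ball_vise, jar, mug, bushing, graver from where it was at the start of the episode above 0.03 m).
It also fails if it takes over 38 s, if anything falls off the work surface, if the arm or the gripper's body presses on something with over 40 N, if the wrist force passes 120 N, or if a joint passes its speed limit or range.

## Working session

There is one attempt and no reset: what is moved stays moved. The work goes in short steps, Python scripts to look and compute and a tool call to move; the robot and the scene stay as the last step left them, time stands still between calls to the robot, and variables do not carry over. Pictures are saved under pics/ and viewed, at most 10 in all, crops included, and the job is handed in when it is done.

Besides the shell and the picture viewer there is one more tool, called after "Request:" as a command line: name --argument value ..., lists and objects as JSON in quotes. step_arm: Moves the arm, as the interface text tells. Scaled input: -1 to 1 covers 0.5 m each way for a shift and pi/4 rad each way for a turn. Its arguments: {"type":"object","properties":{"targets":{"type":"string"}},"required":["targets"]}

```bash
mkdir -p pics; ls; python3 - <<'E'
from workcell import bot
import cv2
for n in("top","side"):
    cv2.imwrite(f"pics/{n}0.png",cv2.cvtColor(bot.camera(n),cv2.COLOR_RGB2BGR)); i=bot.camera_info(n); print(n,i)
o=bot.get_obs();print(o)
E
```

```text
pics
top {'vertical_fov': 47.91650901252962, 'cx': 272.778235338657, 'cy': 209.28325898083958, 'pose': array([[ 0.02437158,  0.9911657 , -0.13037092,  0.41261247],
       [-0.99946397,  0.02700909,  0.01850082,  0.02195966],
       [ 0.02185857,  0.12985014,  0.99129266,  1.51678558],
       [ 0.        ,  0.        ,  0.        ,  1.        ]])}
side {'vertical_fov': 52.48868779519543, 'cx': 277.6013221992436, 'cy': 218.03304348943195, 'pose': array([[ 0.99133703,  0.08364691, -0.10126245,  0.48357364],
       [-0.12914203,  0.4802254 , -0.86758625, -0.96271622],
       [-0.02394211,  0.87314762,  0.48686756,  0.61080875],
       [ 0.        ,  0.        ,  0.        ,  1.        ]])}
{'clock': 0.1, 'joint_pos': array([-1.21899533e+00,  2.41335461e-01,  3.83848299e-03,  1.33518970e+00,
       -1.82103336e-05,  1.57080109e+00]), 'joint_vel': array([-1.11279576e-03, -1.70090875e-03,  3.97239312e-03, -6.83110063e-05,
       -9.20870489e-05, -1.00272256e-03]), 'tau': array([-4.60800345e-05, -3.73138332e+01,  2.53009057e+01,  1.08234084e-02,
       -3.27094494e-05, -2.32487139e-06]), 'eef_pos': array([ 0.17209238, -0.46884217,  0.23049525]), 'tool_rot': array([ 9.84569331e-01,  1.74992395e-01, -1.74367925e-04, -9.28998426e-04]), 'ft_force': array([-1.12747992, -0.14743736, -1.22880236]), 'ft_torque': array([-0.02361211, -0.02051228, -0.01479516]), 'grasp_force': 0.0, 'grip_width': 0.08546326507485093}
```

View pics/top0.png

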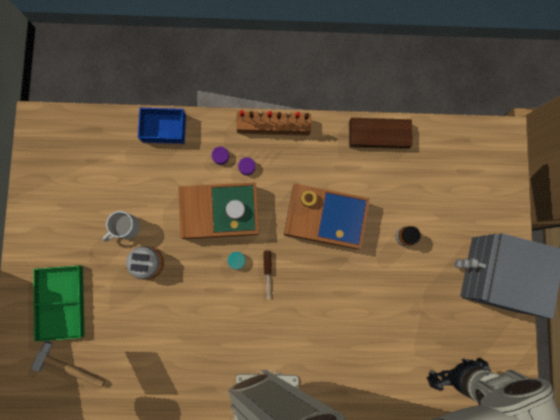

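View pics/side0.png

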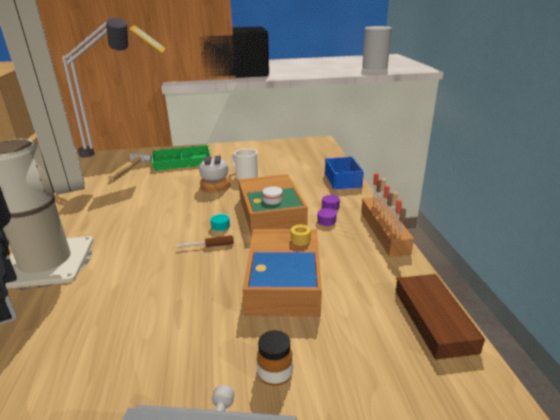

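The top view shows the green case at about (220,210), with the tin on its lid at (235,209) and the brass mark at (234,225). The blue case is at (328,215) with the bushing at (309,198). The look-alike tins are teal (236,261) and purple (220,156), (247,166). The one at (235,209) is aluminium with a red band and stands on the green lid, so it is the one meant. I'll measure it and confirm in one crop.

```bash
cat > h.py <<'E'
import numpy as np,cv2
from workcell import bot
def ray(n,info,px,z):
    f=210/np.tan(np.radians(info["vertical_fov"]/2)); P=info["pose"]
    d=P[:3,:3]@np.array([(px[0]-info["cx"])/f,-(px[1]-info["cy"])/f,-1]); o=P[:3,3]
    return (o+d*(z-o[2])/d[2])
def blobs(im,lo,hi,amin=20):
    m=cv2.inRange(cv2.cvtColor(im,cv2.COLOR_RGB2HSV),lo,hi)
    c,_=cv2.findContours(m,cv2.RETR_EXTERNAL,cv2.CHAIN_APPROX_NONE)
    return [x for x in c if cv2.contourArea(x)>amin]
E
python3 - <<'E'
from h import *
im=bot.camera("top");i=bot.camera_info("top")
cr=cv2.cvtColor(im[165:265,160:390],cv2.COLOR_RGB2BGR)
cv2.imwrite("pics/crop.png",cv2.resize(cr,None,fx=3.4,fy=3.4,interpolation=cv2.INTER_CUBIC))
hsv=cv2.cvtColor(im,cv2.COLOR_RGB2HSV)
for p in [(240,195),(200,210),(234,209),(234,225),(340,215),(170,180)]: print(p,hsv[p[1],p[0]])
c=blobs(im,(65,80,20),(90,255,140),300)
for x in c:
    r=cv2.minAreaRect(x); 
    if abs(r[0][0]-235)<25 and abs(r[0][1]-209)<25:
        print(r); b=cv2.boxPoints(r); print(b,[ray("top",i,q,.07).round(4) for q in b])
for p in [(235,209)]: print("tin",ray("top",i,p,.1))
print("mark",ray("top",i,(234.5,225),.07))
E
```

```text
(240, 195) [ 75 132  79]
(200, 210) [ 13 163 139]
(234, 209) [ 24   8 169]
(234, 225) [ 21 172 168]
(340, 215) [106 187 112]
(170, 180) [ 17 124 148]
((233.0199737548828, 208.39903259277344), (43.046226501464844, 39.75034713745117), 87.1375961303711)
[[212.09479 187.8953 ]
 [251.79553 185.91025]
 [253.94516 228.90277]
 [214.24442 230.88782]] [array([0.6646, 0.1846, 0.07  ]), array([0.6743, 0.0619, 0.07  ]), array([0.5406, 0.0513, 0.07  ]), array([0.5313, 0.1725, 0.07  ])]
tin [0.59669714 0.1095819  0.1       ]
mark [0.55104807 0.11124826 0.07      ]
```

View pics/crop.png

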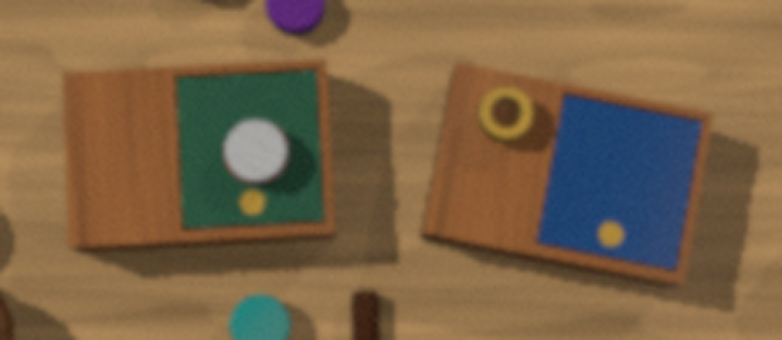

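The crop confirms it: the aluminium tin is on the green lid at crop (256,150) and the brass mark is at (252,202). The case yaw is about 0.085 rad, with its origin near (0.597, 0.1635). I'll move above the right of the tin, with the fingers part open and straddling along case x.

Request:
step_arm --targets "-0.3 0.43 0.52 0 0 0 0.83;-0.3 0.43 0.52 0 0 0 0.83;-0.3 0.43 0.52 0 0 0 0.83;-0.3 0.43 0.52 0 0 0 0.83;-0.3 0.43 0.52 0 0 0 0.83;-0.3 0.43 0.52 0 0 0 0.83;-0.3 0.43 0.52 0 0 0 0.83;-0.3 0.43 0.52 0 0 0 0.83;-0.3 0.43 0.52 0 0 0 0.83;-0.3 0.43 0.52 0 0 0 0.83"

```text
clock: 0.98
eef_pos: [0.3884, -0.2073, 0.231]
tool_rot: [0.875, 0.484, -0.0, -0.0]
ft_force: [0.1, -0.1, -0.5]
grip_width: 0.0298
grasp_force: 0.0
```

Request:
step_arm --targets "-0.3 0.43 0.52 -0.06 0 0 0.83;-0.3 0.43 0.52 -0.06 0 0 0.83;-0.3 0.43 0.52 -0.06 0 0 0.83;-0.3 0.43 0.52 -0.06 0 0 0.83;-0.3 0.43 0.52 -0.06 0 0 0.83;-0.3 0.43 0.52 -0.06 0 0 0.83;-0.3 0.43 0.52 -0.06 0 0 0.83;-0.3 0.43 0.52 -0.06 0 0 0.83;-0.3 0.43 0.52 -0.06 0 0 0.83;-0.3 0.43 0.52 -0.06 0 0 0.83"

```text
clock: 1.82
eef_pos: [0.6029, 0.0508, 0.1994]
tool_rot: [0.676, 0.737, -0.001, -0.001]
ft_force: [-0.6, 0.0, 0.2]
grip_width: 0.0299
grasp_force: 0.0
```

```bash
python3 - <<'E'
from h import *
o=bot.get_obs();print({k:np.round(o[k],3) for k in("clock","joint_pos","eef_pos","tool_rot","ft_force","grip_width")})
i=bot.camera_info("wrist");im=bot.camera("wrist");np.save("w1.npy",im);print(i["pose"].round(3))
cv2.imwrite("pics/w1.png",cv2.cvtColor(im,cv2.COLOR_RGB2BGR))
import pickle;pickle.dump(i,open("w1.pkl","wb"))
E
```

```text
{'clock': np.float64(1.817), 'joint_pos': array([ 0.084,  0.467,  0.249,  1.355, -0.   ,  1.569]), 'eef_pos': array([0.603, 0.051, 0.199]), 'tool_rot': array([ 0.676,  0.737, -0.001, -0.001]), 'ft_force': array([-0.613,  0.045,  0.249]), 'grip_width': np.float64(0.03)}
[[ 0.996 -0.083 -0.024  0.597]
 [ 0.086  0.947  0.308  0.13 ]
 [-0.003 -0.309  0.951  0.343]
 [ 0.     0.     0.     1.   ]]
```

View pics/w1.png

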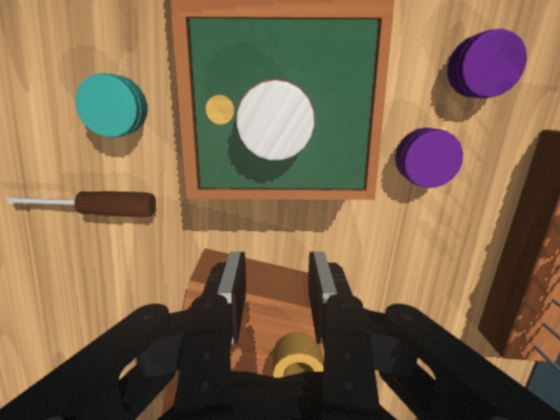

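The wrist view shows the tin top at (275,120), the mark at (220,109) and the lid's right edge from (198,188) to (367,190). The teal and purple look-alikes are off to the sides.

```bash
python3 - <<'E'
from h import *
import pickle
i=pickle.load(open("w1.pkl","rb"));im=np.load("w1.npy")
a=ray("",i,(220,109),.07);b=ray("",i,(275,120),.1)
print("mark",a,"tin",b)
p=[ray("",i,q,.07) for q in [(198,188),(367,190),(189,18),(390,18)]];print(np.round(p,4))
yaw=np.arctan2(*(p[1]-p[0])[[1,0]]);print(yaw,np.arctan2(*(p[3]-p[2])[[1,0]]))
yaw=.085
R=np.array([[np.cos(yaw),-np.sin(yaw)],[np.sin(yaw),np.cos(yaw)]])
o=a[:2]-R@[-.048,-.047];print("case",o,"tin in case",R.T@(b[:2]-o), "eef in case",R.T@(bot.get_obs()["eef_pos"][:2]-o))
E
```

```text
mark [0.5526667  0.11451574 0.07      ] tin [0.59636153 0.11203646 0.1       ]
[[0.5364 0.0487 0.07  ]
 [0.6784 0.0593 0.07  ]
 [0.5281 0.1762 0.07  ]
 [0.6732 0.1886 0.07  ]]
0.0745248315867898 0.08536334515227673
case [0.59650322 0.16542115] tin in case [-0.00467342 -0.05317992] eef in case [-0.00438946 -0.11595362]
```

Request:
step_arm --targets "-0.3 0 0 -0.08 0 0 0;-0.3 0 0 -0.16 0 0 0;-0.3 0 0 -0.22 0 0 0;-0.3 0 0 -0.242 0 0 0;-0.3 0 0 -0.242 0 0 0;-0.3 0 0 -0.242 0 0 0"

```text
clock: 2.37
eef_pos: [0.6023, 0.049, 0.0814]
tool_rot: [0.677, 0.736, 0.0, 0.0]
ft_force: [-0.1, 0.5, 1.3]
grip_width: 0.0298
grasp_force: 0.0
```

Request:
step_arm --targets "-0.3 -0.001 0.016 0 0 0 0;-0.3 -0.003 0.032 0 0 0 0;-0.3 -0.004 0.048 0 0 0 0;-0.3 -0.005 0.062 0 0 0 0;-0.3 -0.006 0.074 0 0 0 0;-0.3 -0.008 0.088 0 0 0 0;-0.3 -0.009 0.102 0 0 0 0;-0.3 -0.01 0.116 0 0 0 0;-0.3 -0.01 0.12 0 0 0 0;-0.3 -0.01 0.12 0 0 0 0"

```text
clock: 3.2
eef_pos: [0.5971, 0.1116, 0.0801]
tool_rot: [0.676, 0.737, 0.0, -0.0]
ft_force: [0.2, -0.1, 0.1]
grip_width: 0.03
grasp_force: 0.0
```

```bash
python3 - <<'E'
from h import *
print(bot.get_obs()["eef_pos"],bot.get_obs()["ft_force"])
im=bot.camera("side");cv2.imwrite("pics/s1.png",cv2.resize(cv2.cvtColor(im[130:260,200:380],cv2.COLOR_RGB2BGR),None,fx=4,fy=4))
E
```

```text
[0.59708471 0.11164647 0.08010222] [ 0.22841375 -0.13965111  0.06425756]
```

View pics/s1.png

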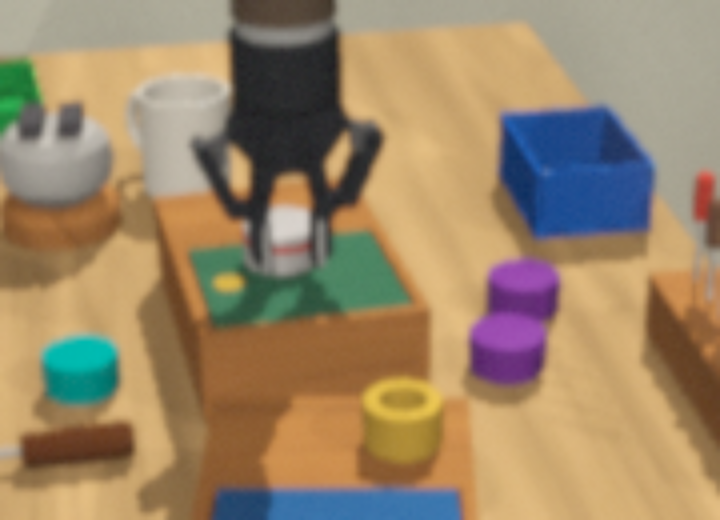

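The side crop shows the tin upright between the fingers and moving left across the lid. I'll continue.

Request:
step_arm --targets "-0.3 -0.001 0.015 0 0 0 0;-0.3 -0.003 0.035 0 0 0 0;-0.3 -0.005 0.057 0 0 0 0;-0.3 -0.007 0.08 0 0 0 0;-0.3 -0.009 0.103 0 0 0 0;-0.3 -0.01 0.126 0 0 0 0;-0.3 -0.012 0.148 0 0 0 0;-0.3 -0.014 0.168 0 0 0 0;-0.3 -0.015 0.183 0 0 0 0;-0.3 -0.016 0.193 0 0 0 0"

```text
clock: 4.08
eef_pos: [0.5891, 0.2085, 0.0802]
tool_rot: [0.676, 0.737, 0.0, -0.0]
ft_force: [-0.6, 0.1, -0.8]
grip_width: 0.0298
grasp_force: 0.3
```

Request:
step_arm --targets "-0.3 0 0 0 0 0 0;-0.3 0.004 -0.04 0 0 0 0;-0.3 0.01 -0.1 0 0 0 0;-0.3 0.01 -0.1 0.08 0 0 0;-0.3 0.01 -0.1 0.16 0 0 0;-1 0.01 -0.1 0.22 0 0 0;-1 0.01 -0.1 0.24 0 0 0;-1 0.01 -0.1 0.24 0 0 0;-1 0.01 -0.1 0.24 0 0 0"

```text
clock: 4.83
eef_pos: [0.5944, 0.1568, 0.2002]
tool_rot: [0.677, 0.736, 0.0, 0.0]
ft_force: [0.9, -0.2, -0.1]
grip_width: -0.0004
grasp_force: 0.0
```

```bash
python3 - <<'E'
from h import *
i=bot.camera_info("wrist");o=bot.get_obs();im=bot.camera("wrist");import pickle
np.save("w2.npy",im);pickle.dump(i,open("w2.pkl","wb"))
print(o["eef_pos"],o["tool_rot"],o["grip_width"])
cv2.imwrite("pics/w2.png",cv2.cvtColor(im,cv2.COLOR_RGB2BGR))
E
```

```text
[0.59436563 0.15683527 0.20018174] [6.76711911e-01 7.36247862e-01 2.43652211e-04 1.27916602e-04] -0.0003941976396255266
```

View pics/w2.png

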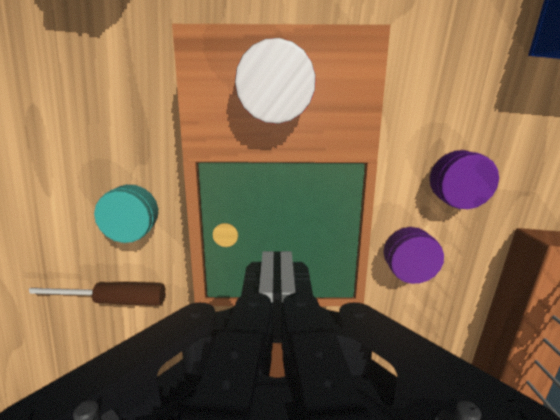

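The tin stands on the deck at (276,81), clear of the lid. The mark is at (225,235) and the fingers are shut.

```bash
python3 - <<'E'
from h import *
import pickle
i=pickle.load(open("w2.pkl","rb"))
a=ray("",i,(225,235),.07);b=ray("",i,(276,81),.1);print(a,b)
y=.085;R=np.array([[np.cos(y),-np.sin(y)],[np.sin(y),np.cos(y)]])
o=a[:2]-R@[-.048,-.047];print(o,"tin in case",R.T@(b[:2]-o),"delta mark",a-bot.get_obs()["eef_pos"])
E
```

```text
[0.5524115  0.11355239 0.07      ] [0.5868248  0.24393154 0.1       ]
[0.59624801 0.1644578 ] tin in case [-0.00264205  0.07998683] delta mark [-0.04109422 -0.04317639 -0.12870676]
```

The tin is at case y = +0.080, which is in range. Next I'll go over the mark and press.

Request:
step_arm --targets "-1 -0.07 -0.07 -0.02 0 0 0;-1 -0.084 -0.086 -0.09 0 0 0;-1 -0.084 -0.086 -0.17 0 0 0;-1 -0.084 -0.086 -0.225 0 0 0;-1 -0.084 -0.086 -0.235 0 0 0;-1 -0.084 -0.086 -0.235 0 0 0"

```text
clock: 5.38
eef_pos: [0.5488, 0.1134, 0.0787]
tool_rot: [0.677, 0.736, -0.004, -0.003]
ft_force: [0.3, -0.5, 0.1]
grip_width: -0.0001
grasp_force: 0.0
```

Request:
step_arm --targets "-1 0 0 -0.008 0 0 0;-1 0 0 -0.016 0 0 0;-1 0 0 -0.022 0 0 0;-1 0 0 -0.028 0 0 0;-1 0 0 -0.032 0 0 0;-1 0 0 -0.035 0 0 0;-1 0 0 -0.035 0 0 0;-1 0 0 -0.035 0 0 0"

```text
clock: 6.05
eef_pos: [0.5535, 0.1145, 0.0667]
tool_rot: [0.676, 0.736, 0.001, 0.001]
ft_force: [0.9, -0.3, 4.8]
grip_width: 0.0001
grasp_force: 2.3
```

Request:
step_arm --targets "-1 0 0 -0.004 0 0 0;-1 0 0 -0.006 0 0 0;-1 0 0 -0.006 0 0 0;-1 0 0 -0.006 0 0 0"

```text
clock: 6.38
eef_pos: [0.5537, 0.1146, 0.0642]
tool_rot: [0.676, 0.736, 0.002, 0.001]
ft_force: [-0.7, 0.2, 7.7]
grip_width: -0.0003
grasp_force: 4.1
```

Request:
step_arm --targets "-1 0 0 0.04 0 0 0;-1 -0.02 0 0.12 0 0 0;-1 -0.08 0 0.2 0 0 0;-1 -0.16 0 0.24 0 0 0;-1 -0.24 0 0.27 0 0 0;-1 -0.24 0 0.27 0 0 0;-1 -0.24 0 0.27 0 0 0;-1 -0.24 0 0.27 0 0 0;-1 -0.24 0 0.27 0 0 0;-1 -0.24 0 0.27 0 0 0"

```text
clock: 7.22
eef_pos: [0.433, 0.1141, 0.1964]
tool_rot: [0.677, 0.736, -0.001, -0.0]
ft_force: [0.4, 0.4, -0.2]
grip_width: -0.0
grasp_force: 0.0
```

```bash
python3 - <<'E'
from h import *
print(bot.get_obs()["eef_pos"],bot.get_obs()["ft_force"])
im=bot.camera("side");cv2.imwrite("pics/s2.png",cv2.resize(cv2.cvtColor(im[130:260,200:380],cv2.COLOR_RGB2BGR),None,fx=4,fy=4))
E
```

```text
[0.43299863 0.11407029 0.19635391] [ 0.44804071  0.36764707 -0.17483962]
```

View pics/s2.png

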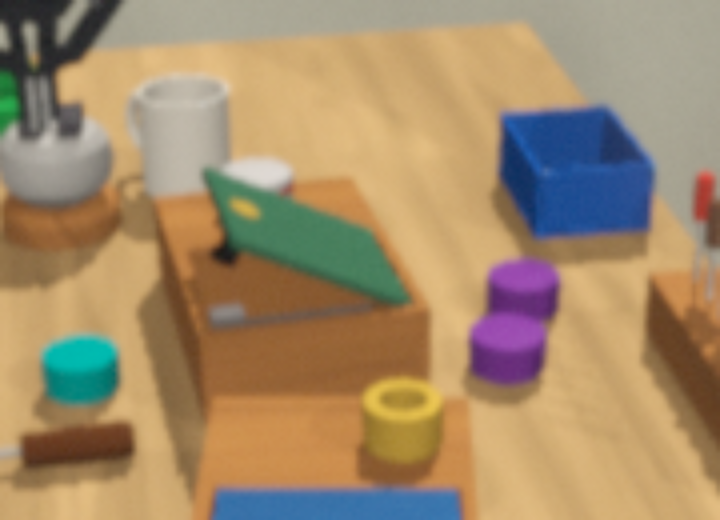

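The green lid stands ajar at about 0.5 rad, the tin is upright on the deck behind it and the blue lid is shut. I'll wait a moment for things to settle, then hand in.

Request:
step_arm --targets "-1 0 0 0 0 0 0;-1 0 0 0 0 0 0;-1 0 0 0 0 0 0;-1 0 0 0 0 0 0;-1 0 0 0 0 0 0;-1 0 0 0 0 0 0;-1 0 0 0 0 0 0;-1 0 0 0 0 0 0;-1 0 0 0 0 0 0;-1 0 0 0 0 0 0"

```text
clock: 8.1
eef_pos: [0.4323, 0.1142, 0.1974]
tool_rot: [0.676, 0.736, 0.0, 0.0]
ft_force: [-0.0, -0.0, 0.5]
grip_width: -0.0
grasp_force: 0.0
```

```bash
python3 -c "
from workcell import bot
print(bot.job_done())"
```

```text
the job is handed in; nothing more can be done
None
```

I handed the job in at about 8 s of the 38 s, with no verdict returned: the green lid stands ajar at roughly 0.5 rad (judged by eye), the tin stands upright on the green case's deck (measured 80 mm left of centre before the press), and the blue lid is shut.

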